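# Unload the vial shaker into the colour-coded blocks

## Robot

A 6-joint arm with a two-finger parallel gripper is mounted at the origin on a cart in front of the work surface, level with it; the furniture and walls round the work are solid. World frame = base frame: x ahead of the robot, y to its left, z up, the work surface at z = 0. Lengths are in m, angles in degrees, forces in N, time in s.
With the tool pointing down it reaches from about 0.25 to 0.725 m from the base axis. Payload 9.7 kg.
Tool frame: the origin (TCP) lies on the centre line of the jaws, within the pads' length; the fingertips stand 14 mm ahead of it and the grasp point (between the pads) lies 5 mm behind it; z points along the fingers, y is the line along which they close (so a half turn about z gives the same grasp; the last joint's range is limited). The gripper opens to 85 mm and grips with 20 to 120 N. Pads are 22 mm wide; open, the fingers measure 114 mm over their backs; the gripper's body (76 mm by 85 mm) begins 54 mm behind the grasp point. The pads swing forward as they close: fully open they stand 13 mm farther back than shut.
Start: joints at [64.286, 4.979, 10.078, 95.1, 0, 90], TCP at [0.239, 0.496, 0.245] pointing down, gripper open.
Joint ranges: [-179.16, 179.16], [-48.56, 103.87], [-65.8, 70.77], [-126.05, 130.52], [-82.76, 87.17], [-180, 180]. Speed limits (degrees/s): [127.2, 127.2, 147.25, 180, 180, 180].

## Interface

Orientations are given as [roll, pitch, yaw] about the fixed x, y, z axes, in that order (R = Rz(yaw) Ry(pitch) Rx(roll)).
In Python, from workcell import bot, camera, get_calibration, ticket gives the robot as it stands. The module is installed in compiled form; this text tells all that it offers.
- The arm moves only by the tool send_rows, never from a script. Its arguments are lists of equal length, an entry for each row: "linear": the shift along the tool's x, y, z in m, a list of three; "twist": the turn, a rotation vector about the tool's x, y, z in units of 10 degrees (1.0 is 10 degrees), a list of three; "gripper": the opening in per cent of the stroke, from 0 (shut) to 100 (fully open). In form: {"linear": [[x, y, z], ...], "twist": [[wx, wy, wz], ...], "gripper": [gripper, ...]}. A call has 1 to 8 rows; each row shifts and turns the commanded pose from where the row before left it, along the tool's axes as they then stand; what a row does not reach is not made up. A row lasts 1/8 s, in which the tool goes at most 62.5 mm and 10.7 degrees, less where a joint would pass 70% of its speed; a pose out of reach is approached as far as the arm can. A call with a gripper value outside its range is refused whole. The fingers move at their own pace and stop on an object; "grip_force" is the grip in N (left out, the last holds). Time passes only in rows, so rows that do not move let the fingers close. It gives the time, the measured TCP pose, the force, the opening and the grip force at its end, in the units of the state.
- bot.get_obs(): the state, without advancing time (a new reading comes with each control period).
- camera(name): name is "scene" or "top"; returns the picture (400x640x3 uint8, red, green, blue); there is no depth.
- get_calibration(name): a dict with "fx", "fy", "cx", "cy" (pixels), "k1" (the pictures are not rectified: a ray, as slopes to the right and down, at radius r is drawn at 1 + k1 r^2 times it, then the intrinsics apply), "origin" and "orientation" of the camera in the world. Camera axes: x right, y down, z forward; pixel columns grow to the right and rows downward; lengths in m; the calibration is good to about 2 mm. A picture is of the moment at which its call begins. get_calibration takes no time and is no camera call.
- ticket.job_done(): hands the job in; it is judged then, once.
The state is a dict: "time": time; "q": joint angles; "qd": joint speeds; "joint_efforts": joint torques, N m; "ee_pos": TCP position; "tcp_rot": TCP orientation; "wrist_force": force on the tool from outside, world axes, zero at the start; "torque": the same for the moment, N m; "opening": finger opening in m; "grasp_force": force on a finger pad.
Only numpy, scipy, OpenCV 4.12 (cv2) and the standard library are available. Lean on these libraries where they do the work, as an engineer would, in place of code of your own. Each camera call takes 0.05 s, during which the arm holds its last target. There are 200 camera calls.

## Task

The shaker has stopped and its three sample vials are still held down by the retaining bar. First lift the bar out of the shaker's two open brackets and lay it in the two brackets of the bar rest, grip upwards; then take the vials out one after another and stand each one upright in the block of its own colour: red band in the red block, green in the green, blue in the blue. Do not let a vial tip over on the way.

Things in the scene. Friction and masses are not known exactly. Their poses are not given: they have to be found in the camera images.
- bar_grip (a point): Centre of the black grip (12 x 40 x 30 mm high) on the middle of the loose steel retaining bar, 10 wide, 196 long, 10 mm high; x across it, y along it, z up. The point is 15 mm below the grip's top and 25 mm above the steel's underside. A rubber cushion 8 x 128 x 4 mm is fixed beneath. At the start it lies in the shaker's brackets, 3 mm above the tall vials' caps; it lifts straight up. 150 g.
- vial_red_mid (a point): Centre, half-way up, of the loose glass sample vial with a red band round it, white screw cap and a red dot on the cap; 27 mm diameter, 72 mm tall, upright, z up along it; its foot is 36 mm below this point. At the start it stands in one of the shaker's three pockets (which one varies), under the retaining bar. About 40 g.
- vial_green_mid (a point): Centre, half-way up, of the loose glass sample vial with a green band round it, white screw cap and a green dot on the cap; 27 mm diameter, 72 mm tall, upright, z up along it; its foot is 36 mm below this point. At the start it stands in one of the shaker's three pockets (which one varies), under the retaining bar. About 40 g.
- vial_blue_mid (a point): Centre, half-way up, of the loose glass sample vial with a blue band round it, black screw cap and a blue dot on the cap; 22 mm diameter, 58 mm tall, upright, z up along it; its foot is 29 mm below this point. At the start it stands in one of the shaker's three pockets (which one varies), under the retaining bar. About 30 g.
- shaker: Vial shaker, fixed: light grey housing 116 (x) x 190 (y) mm. Origin on the worktop under its centre, x away from the control panel, y along the row, z up. White rack with three pockets at y = -46, 0, +46 mm, 31 mm wide, floor 52 and rim 72 mm up. Two open-topped steel brackets at y = -80, +80 mm hold the bar: slot 14 mm wide, floor 131 mm up, mouth flared to 30 mm, top 157 mm up.
- bar_rest: Bar rest, fixed: dark foot 74 (x) x 186 (y) mm with two brackets like the shaker's. Origin on the worktop under its centre, z up. Brackets at y = -80, +80 mm, 10 mm thick in y: slot 14 mm wide, floor 42 mm up, flaring from 52 mm to a 30 mm mouth at 68 mm. The bar goes in from above along y, either way round, grip in the middle and up; the grip's centre is then 67 mm above the origin.
- block_red: Red anodised vial block, fixed: 64 x 64 x 26 mm high, with one round well in the middle of its top, 40 mm diameter with a 4 mm bevel at the mouth, 18 mm deep (floor 8 mm above the worktop). Origin on the worktop under its centre, z up. Holds the vial with the red band, standing upright on the well's floor.
- block_green: Green anodised vial block, fixed: 64 x 64 x 26 mm high, with one round well in the middle of its top, 40 mm diameter with a 4 mm bevel at the mouth, 18 mm deep (floor 8 mm above the worktop). Origin on the worktop under its centre, z up. Holds the vial with the green band, standing upright on the well's floor.
- block_blue: Blue anodised vial block, fixed: 64 x 64 x 26 mm high, with one round well in the middle of its top, 34 mm diameter with a 5 mm bevel at the mouth, 18 mm deep (floor 8 mm above the worktop). Origin on the worktop under its centre, z up. Holds the vial with the blue band, standing upright on the well's floor.
There are look-alikes about, which are no part of the job. Leave any orange or purple look-alike of the part that bears vial_blue_mid alone.

How it is judged (in metres and radians):
On the way:
1. The retaining bar lies in the bar rest, grip up, while all three vials still stand in the shaker (x of bar_grip in the frame of bar_rest between -0.008 and 0.008 m and y of bar_grip in the frame of bar_rest between -0.018 and 0.018 m and z of bar_grip in the frame of bar_rest between 0.061 and 0.073 m and angle between bar_grip's own z axis and vertical below 0.2 rad and angle between the y axis of bar_grip and the y axis of bar_rest, either way round below 0.15 rad and horizontal distance between each of vial_red_mid, vial_green_mid, vial_blue_mid and shaker below 0.065 m and z of each of vial_red_mid, vial_green_mid, vial_blue_mid in the frame of shaker below 0.105 m), for 0.2 s.
At the end, for the whole second after the job is handed in: The bar lies in both brackets of the bar rest, grip up (8 mm across, 18 mm along, 6 mm in height, 0.15 rad), and each vial stands in the block of its own colour, foot on the well's floor (12 mm from its centre, 6 mm in height, 0.2 rad from upright) (x of bar_grip in the frame of bar_rest between -0.008 and 0.008 m and y of bar_grip in the frame of bar_rest between -0.018 and 0.018 m and z of bar_grip in the frame of bar_rest between 0.061 and 0.073 m and angle between each of bar_grip, vial_red_mid, vial_green_mid, vial_blue_mid's own z axis and vertical below 0.2 rad and angle between the y axis of bar_grip and the y axis of bar_rest, either way round below 0.15 rad and horizontal distance between vial_red_mid and block_red below 0.012 m and z of vial_red_mid in the frame of block_red between 0.038 and 0.05 m and horizontal distance between vial_green_mid and block_green below 0.012 m and z of vial_green_mid in the frame of block_green between 0.038 and 0.05 m and horizontal distance between vial_blue_mid and block_blue below 0.012 m and z of vial_blue_mid in the frame of block_blue between 0.031 and 0.043 m); the robot touches nothing.
It fails at once if The red vial is tipped by more than 0.7 rad (angle between vial_red_mid's own z axis and vertical above 0.7 rad).
It fails at once if The green vial is tipped by more than 0.7 rad (angle between vial_green_mid's own z axis and vertical above 0.7 rad).
It fails at once if The blue vial is tipped by more than 0.7 rad (angle between vial_blue_mid's own z axis and vertical above 0.7 rad).
It also fails if it takes over 96 s, if anything falls off the work surface, if the arm or the gripper's body presses on something with over 40 N, if the wrist force passes 120 N, or if a joint passes its speed limit or range.

## Working session

There is one attempt and no reset: what is moved stays moved. The work goes in short steps, Python scripts to look and compute and a tool call to move; the robot and the scene stay as the last step left them, time stands still between calls to the robot, and variables do not carry over. Pictures are saved under pics/ and viewed, at most 14 in all, crops included, and the job is handed in when it is done.

Besides the shell and the picture viewer there is one more tool, called as name(argument=value, ...) on one line, values as JSON. send_rows: Moves the arm, as the interface text tells. Its arguments: {"type":"object","properties":{"linear":{"type":"array"},"twist":{"type":"array"},"gripper":{"type":"array"},"grip_force":{"type":"number"}},"required":["linear","twist","gripper"]}

```bash
mkdir -p pics; cat > h.py <<'E'
import numpy as np, cv2
from workcell import bot, camera, get_calibration, ticket
from scipy.spatial.transform import Rotation as Ro
def cal(n):
    c=get_calibration(n); o=c["orientation"]
    o=np.array(o,float)
    R=o if o.shape==(3,3) else Ro.from_euler("xyz",o,degrees=True).as_matrix()
    return c,R,np.array(c["origin"])
def px(n,u,v,z):
    c,R,o=cal(n); d=np.array([(u-c["cx"])/c["fx"],(v-c["cy"])/c["fy"]])
    s=d.copy()
    for _ in range(20): s=d/(1+c["k1"]*(s@s))
    r=R@np.array([s[0],s[1],1]); return o+r*(z-o[2])/r[2]
def proj(n,p):
    c,R,o=cal(n); q=R.T@(np.array(p)-o); s=q[:2]/q[2]; s=s*(1+c["k1"]*(s@s))
    return s*[c["fx"],c["fy"]]+[c["cx"],c["cy"]]
def snap(n,f,box=None,k=1):
    im=camera(n)[:,:,::-1]
    cv2.imwrite(f"raw_{n}.png",im)
    if box: im=im[box[1]:box[3],box[0]:box[2]]
    cv2.imwrite("pics/"+f,cv2.resize(im,None,fx=k,fy=k,interpolation=cv2.INTER_CUBIC))
E
python3 - <<'E'
from h import *
for n in("top","scene"): snap(n,n+"1.png",None,1.25); print(get_calibration(n))
print(bot.get_obs())
E
```

```text
{'fx': 448.5369482329447, 'fy': 448.5369482329447, 'cx': 322.87503065012595, 'cy': 204.35211643895374, 'k1': -0.057525113158033075, 'origin': array([0.36628765, 0.0456694 , 1.32155803]), 'orientation': array([-173.36781858,    0.51316272,  -89.57482337])}
{'fx': 374.2808782522357, 'fy': 374.2808782522357, 'cx': 309.33146225007783, 'cy': 207.95284119522415, 'k1': 0.023121703627548656, 'origin': array([-0.01323531, -0.59796039,  0.55803387]), 'orientation': array([-118.80950942,    0.42337578,  -40.22448153])}
{'time': 0.1, 'q': array([ 6.42859130e+01,  5.00743974e+00,  1.00396776e+01,  9.50980881e+01,
       -9.06559611e-04,  9.00006475e+01]), 'qd': array([ 0.01232412, -0.01666245,  0.00155559,  0.04040073,  0.10966268,
        0.0121236 ]), 'joint_efforts': array([ 2.03606210e-04, -5.21561801e+01,  4.65652871e+01,  1.60728686e-02,
       -2.30369869e-05,  8.68651966e-06]), 'ee_pos': array([0.23856223, 0.49537408, 0.24466495]), 'tcp_rot': array([-1.79934150e+02,  9.07303238e-04,  1.54285267e+02]), 'wrist_force': array([ 0.44093505,  0.25097879, -0.15973975]), 'torque': array([-0.00866832, -0.00755688,  0.00129348]), 'grasp_force': 0.0, 'opening': 0.08576385294801113}
```

View pics/top1.png

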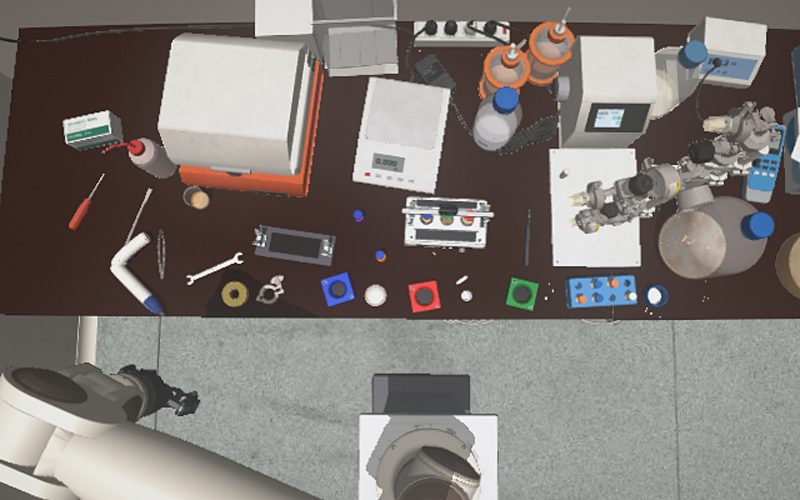

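View pics/scene1.png

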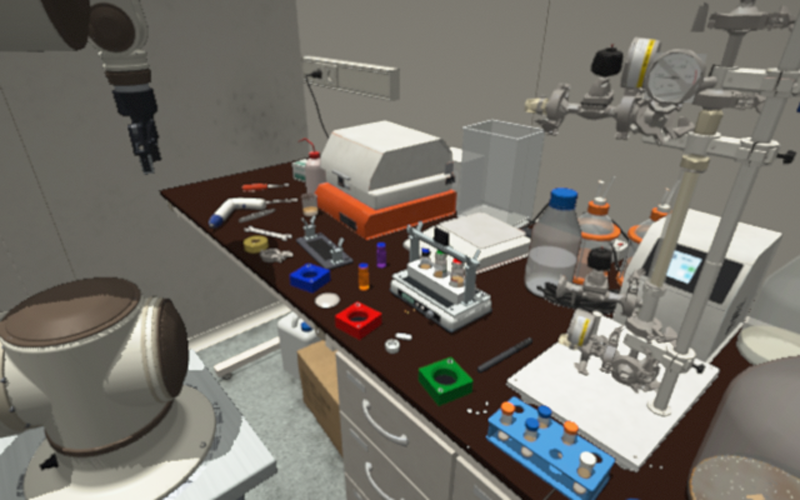

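The top picture shows the shaker near (448,222), the bar rest near (295,243), and the blocks at (338,290) blue, (424,296) red and (521,293) green, all in the 1.25x view. The vial order, left to right, looks like blue, green, red. The decoys are the purple vial at (358,215) and the orange one at (380,255), both standing free on the table and not in the shaker. The blue rack at (601,291) also holds small tubes.

```bash
python3 - <<'E'
from h import *
im=cv2.imread("raw_top.png")
def g(im,b,k,f):
    c=cv2.resize(im[b[1]:b[3],b[0]:b[2]],None,fx=k,fy=k,interpolation=cv2.INTER_CUBIC)
    for u in range(b[0],b[2]):
        if u%10==0: cv2.putText(c,str(u),((u-b[0])*k,8),0,.3,(0,255,255)); cv2.line(c,((u-b[0])*k+k//2,10),((u-b[0])*k+k//2,14),(0,255,255))
    for v in range(b[1],b[3]):
        if v%10==0: cv2.putText(c,str(v),(0,(v-b[1])*k+k//2+3),0,.3,(0,255,255))
    cv2.imwrite("pics/"+f,c)
g(im,(315,150,405,205),8,"shk.png"); g(im,(195,172,275,218),9,"rest.png")
g(im,(250,212,440,252),4,"blk.png")
g(cv2.imread("raw_scene.png"),(300,170,400,265),6,"shs.png")
E
```

```text
(no output)
```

View pics/shk.png

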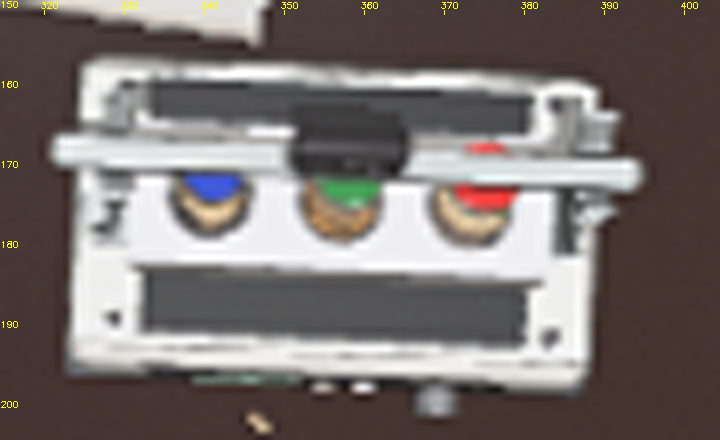

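View pics/rest.png

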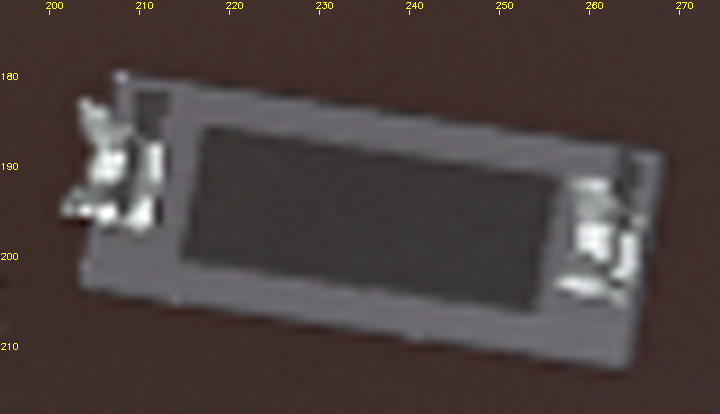

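View pics/blk.png

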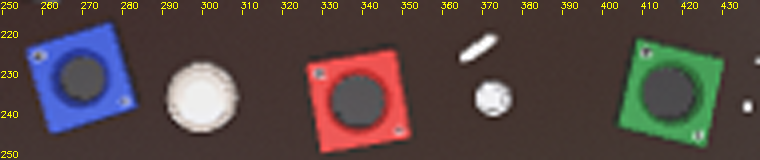

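View pics/shs.png

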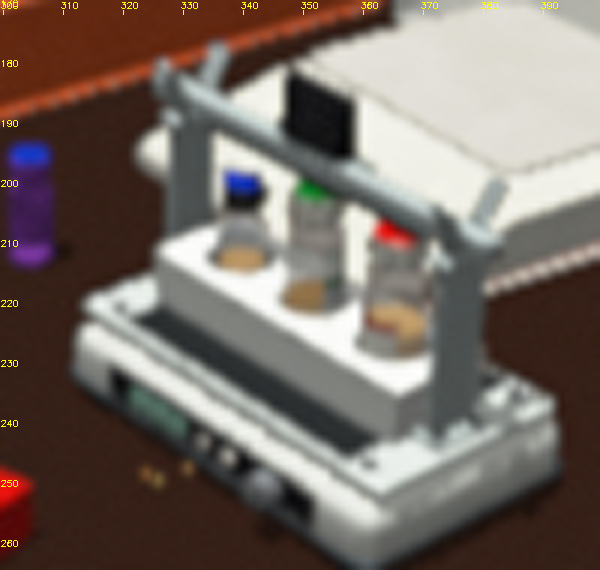

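Going by the description, from left to right the vials in the shaker are blue (raw top ≈341,173), green (357,174) and red (375,174), with the control panel facing the robot. The purple and orange vials stand free on the table and stay put. The bar ends are at raw (321,168) and (395,171), and the rest corners at (208,180), (268,188), (264.5,212) and (203.6,203.5).

```bash
python3 - <<'E'
from h import *
np.set_printoptions(precision=4,suppress=True)
a=px("top",321,168.25,.136);b=px("top",394.6,171.1,.136)
print("bar",a,b,(a+b)/2,np.linalg.norm(a-b),np.degrees(np.arctan2(*(a-b)[[1,0]])))
d=(a-b)/np.linalg.norm(a-b)
G=(a+b)/2;G[2]=.156
for i in(-1,1):
  for zz in(.141,.171):
    for j in (-1,1):
      p=G+.020*i*d+.006*j*np.array([-d[1],d[0],0]);p[2]=zz;q=proj("top",p);s=proj("scene",p);print("gripcrop",i,zz,(q-[315,150]+.5)*8,(s-[300,170]+.5)*6)
for z in(.004,.010,.016):
  c=[px("top",u,v,z) for u,v in((208.1,179.8),(268.3,188.4),(264.5,212.4),(203.6,203.5))]
  L=[np.linalg.norm(c[i]-c[(i+1)%4]) for i in range(4)]
  e=(c[0]+c[3]-c[1]-c[2]); print("rest",z,np.mean(c,0),np.array(L),np.degrees(np.arctan2(e[1],e[0])))
for n,(x,y) in dict(blue=(82.3,77.5),red=(358.2,101),green=(670,93.3)).items(): print(n,px("top",250+x/4-.5,212+y/4-.5,.026))
print([np.linalg.norm(px("top",250+p[0]/4-.5,212+p[1]/4-.5,.026)-px("top",250+q[0]/4-.5,212+q[1]/4-.5,.026)) for p,q in (((27,48),(112,22)),((306,66),(396,50)),((321,152),(306,66)))])
for u,v in((358,215),(380,255)): print("decoy",px("top",u/1.25,v/1.25,.058))
E
```

```text
bar [0.6017 0.0631 0.136 ] [ 0.5952 -0.1346  0.136 ] [ 0.5984 -0.0358  0.136 ] 0.1978019548668543 88.11048163147215
gripcrop -1 0.141 [407.727  143.1001] [364.7646 164.6766]
gripcrop -1 0.141 [406.7    178.3881] [343.5907 173.255 ]
gripcrop -1 0.171 [415.5609 124.9636] [369.1561  97.8255]
gripcrop -1 0.171 [414.5198 161.1247] [347.6672 106.0619]
gripcrop 1 0.141 [288.1958 138.4748] [296.4506 130.8692]
gripcrop 1 0.141 [287.0204 173.7512] [275.4369 138.9589]
gripcrop 1 0.171 [292.9931 120.2218] [299.6429  65.4867]
gripcrop 1 0.171 [291.7952 156.3709] [278.3179  73.247 ]
rest 0.004 [0.5429 0.3173 0.004 ] [0.1833 0.0725 0.1844 0.0724] 82.11601755045429
rest 0.01 [0.542 0.316 0.01 ] [0.1825 0.0721 0.1836 0.072 ] 82.11601755045426
rest 0.016 [0.5412 0.3148 0.016 ] [0.1816 0.0718 0.1827 0.0717] 82.11601755045427
blue [0.4386 0.2106 0.026 ]
red [0.4231 0.011  0.026 ]
green [ 0.43   -0.2141  0.026 ]
[np.float64(0.06442656830389823), np.float64(0.06610664410025116), np.float64(0.06282371287550753)]
decoy [0.6057 0.1632 0.058 ]
decoy [0.5138 0.1116 0.058 ]
```

```bash
python3 - <<'E'
from h import *
th=np.radians(88.1-90);Rz=np.array([[np.cos(th),-np.sin(th)],[np.sin(th),np.cos(th)]])
C=np.array([.5984,-.0358])
def box(n,im,b,k,c,hx,hy,z0,z1,col):
    P={}
    for i in(0,1):
        for j in(0,1):
            for l in(0,1):
                xy=C+Rz@np.array([c[0]+hx*(2*i-1),c[1]+hy*(2*j-1)])
                q=(proj(n,[*xy,(z0,z1)[l]])-[b[0],b[1]]+.5)*k; P[i,j,l]=tuple(int(t) for t in q)
    for p in P:
        for a in range(3):
            if p[a]==0:
                r=list(p);r[a]=1;cv2.line(im,P[p],P[tuple(r)],col,1)
out=[]
for n,b,k in(("top",(318,150,403,205),7),("scene",(305,172,390,222),7)):
    im=cv2.imread(f"raw_{n}.png")[b[1]:b[3],b[0]:b[2]]
    im=cv2.convertScaleAbs(im,alpha=1.3,beta=25)
    im=cv2.resize(im,None,fx=k,fy=k,interpolation=cv2.INTER_CUBIC)
    box(n,im,b,k,(0,0),.006,.02,.141,.171,(0,255,255)); box(n,im,b,k,(0,0),.005,.098,.131,.141,(0,255,0))
    if n=="top":
        for y in(-.046,0,.046): 
            for x in (-.0155,.0155): pass
            box(n,im,b,k,(0,y),.0155,.0155,.052,.072,(255,0,255))
    out.append(im[:, :595])
o=np.vstack(out);print(o.shape);cv2.imwrite("pics/ov.png",cv2.resize(o,None,fx=.81,fy=.81,interpolation=cv2.INTER_AREA))
E
```

```text
(735, 595, 3)
```

View pics/ov.png

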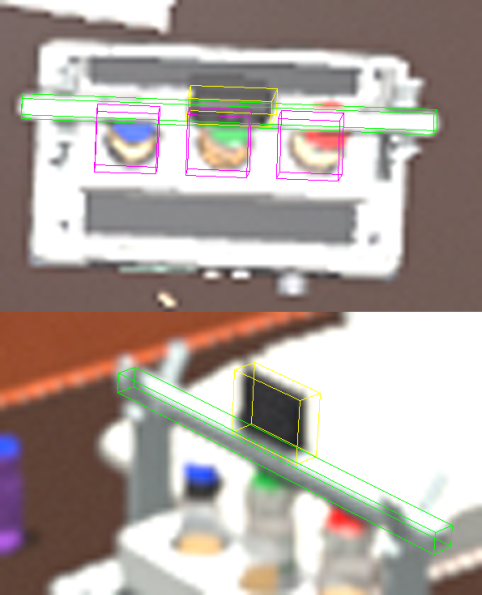

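The top overlay fits the bar and grip; the scene camera is off by a few mm, so I trust the top one and will check against the gripper itself. First, turn to the bar's yaw, opening moderately.

send_rows(linear=[[0, 0, 0], [0, 0, 0], [0, 0, 0], [0, 0, 0], [0, 0, 0], [0, 0, 0], [0, 0, 0], [0, 0, 0]], twist=[[0, 0, 0.945], [0, 0, 0.945], [0, 0, 0.945], [0, 0, 0.945], [0, 0, 0.945], [0, 0, 0.945], [0, 0, 0.945], [0, 0, 0]], gripper=[60, 60, 60, 60, 60, 60, 60, 60], grip_force=40)

```text
time: 1.1
ee_pos: [0.2386, 0.4954, 0.2449]
tcp_rot: [-180.0, 0.0, 88.2]
wrist_force: [0.7, -0.1, -0.3]
opening: 0.0511
grasp_force: 0.0
```

```bash
cat >> h.py <<'E'
def go(p,yaw=None):
    o=bot.get_obs(); R=Ro.from_euler("xyz",o["tcp_rot"],degrees=True)
    print("t",o["time"],"pos",o["ee_pos"].round(4),"rot",np.round(o["tcp_rot"],2),"open",round(o["opening"],4),"F",o["wrist_force"].round(1),"lin",R.inv().apply(np.array(p)-o["ee_pos"]).round(4), "q",o["q"].round(0))
    if yaw is not None: print("twist",((R.inv()*Ro.from_euler("xyz",[180,0,yaw],degrees=True)).as_rotvec()/np.pi*18).round(3))
E
python3 -c "
from h import *
go([.5984,-.0358,.245],88.1)"
```

```text
t 1.1 pos [0.2386 0.4954 0.2449] rot [-1.7998e+02  4.0000e-02  8.8200e+01] open 0.0511 F [ 0.7 -0.1 -0.3] lin [-5.197e-01  3.764e-01  2.000e-04] q [ 64.   5.  10.  95.   0. 156.]
twist [-0.002  0.004  0.01 ]
```

send_rows(linear=[[-0.0325, 0.0235, 0], [-0.0325, 0.0235, 0], [-0.0325, 0.0235, 0], [-0.0325, 0.0235, 0], [-0.0325, 0.0235, 0], [-0.0325, 0.0235, 0], [-0.0325, 0.0235, 0], [-0.0325, 0.0235, 0]], twist=[[0, 0, 0], [0, 0, 0], [0, 0, 0], [0, 0, 0], [0, 0, 0], [0, 0, 0], [0, 0, 0], [0, 0, 0]], gripper=[60, 60, 60, 60, 60, 60, 60, 60])

```text
time: 2.1
ee_pos: [0.4186, 0.2283, 0.2452]
tcp_rot: [-180.0, 0.0, 88.4]
wrist_force: [-0.5, -0.2, -0.8]
opening: 0.0513
grasp_force: 0.0
```

send_rows(linear=[[-0.0325, 0.0235, 0], [-0.0325, 0.0235, 0], [-0.0325, 0.0235, 0], [-0.0325, 0.0235, 0], [-0.0325, 0.0235, 0], [-0.0325, 0.0235, 0], [-0.0325, 0.0235, 0], [0, 0, 0]], twist=[[0, 0, 0], [0, 0, 0], [0, 0, 0], [0, 0, 0], [0, 0, 0], [0, 0, 0], [0, 0, 0], [0, 0, 0]], gripper=[60, 60, 60, 60, 60, 60, 60, 60])

```text
time: 3.1
ee_pos: [0.5759, -0.0052, 0.2442]
tcp_rot: [-179.9, 0.0, 88.2]
wrist_force: [-0.0, -0.0, 0.6]
opening: 0.0512
grasp_force: 0.0
```

```bash
python3 -c "
from h import *
go([.5984,-.0358,.2],88.1)"
```

```text
t 3.1 pos [ 0.5759 -0.0052  0.2442] rot [-1.7992e+02  2.0000e-02  8.8210e+01] open 0.0512 F [-0.  -0.   0.6] lin [-0.0299  0.0235  0.0442] q [-1.  9. 14. 95. -0. 91.]
twist [-0.008  0.002  0.011]
```

send_rows(linear=[[-0.015, 0.0115, 0.014], [-0.015, 0.0115, 0.015], [0, 0, 0.015], [0, 0, 0]], twist=[[0, 0, 0], [0, 0, 0], [0, 0, 0], [0, 0, 0]], gripper=[60, 60, 60, 60])

```text
time: 3.6
ee_pos: [0.5963, -0.0337, 0.1992]
tcp_rot: [-179.8, -0.0, 88.2]
wrist_force: [0.1, -0.6, 0.0]
opening: 0.0514
grasp_force: 0.0
```

```bash
python3 - <<'E'
from h import *
go([.5984,-.0358,.155],88.1)
snap("scene","s2.png",(270,120,400,230),5); snap("top","t2.png",(300,130,400,200),5)
a=cv2.imread("pics/s2.png");b=cv2.imread("pics/t2.png")
for n,b0,im in(("scene",(270,120),a),("top",(300,130),b)):
    p=bot.get_obs()["ee_pos"]+[0,0,-.014]
    q=(proj(n,p)-b0+.5)*5; cv2.circle(im,tuple(int(t) for t in q),3,(0,255,255),-1)
    print(n,q)
h=max(a.shape[0],b.shape[0]);a,b=[cv2.copyMakeBorder(x,0,h-x.shape[0],0,0,0) for x in(a,b)]
cv2.imwrite("pics/c2.png",cv2.resize(np.hstack([a,b]),None,fx=.69,fy=.69,interpolation=cv2.INTER_AREA))
E
```

```text
t 3.6 pos [ 0.5963 -0.0337  0.1992] rot [-1.7982e+02 -1.0000e-02  8.8150e+01] open 0.0514 F [ 0.1 -0.6  0. ] lin [-0.002   0.0023  0.0442] q [-3. 11. 12. 91.  0. 89.]
twist [-0.018 -0.001  0.005]
scene [415.27366509 289.72798719]
top [293.92488323 184.67588614]
```

View pics/c2.png

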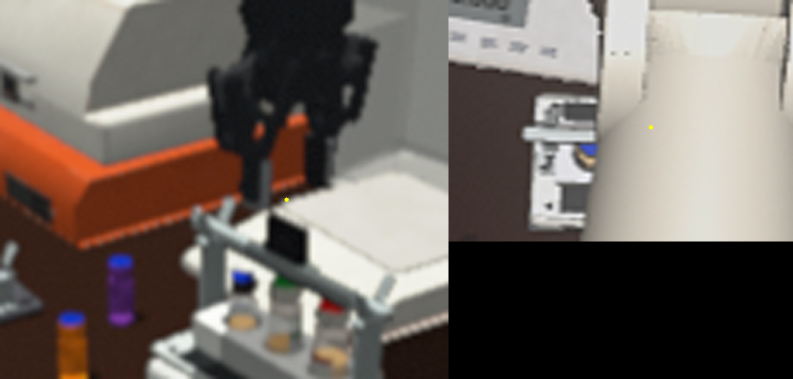

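The scene camera shows the fingers straddling the grip and squarely above it, with the blue, green, red order confirmed. Lower and grasp.

send_rows(linear=[[-0.001, 0.001, 0.015], [0, 0, 0.015], [0, 0, 0.014], [0, 0, 0], [0, 0, 0], [0, 0, 0], [0, 0, 0], [0, 0, 0]], twist=[[0, 0, 0], [0, 0, 0], [0, 0, 0], [0, 0, 0], [0, 0, 0], [0, 0, 0], [0, 0, 0], [0, 0, 0]], gripper=[60, 60, 60, 60, 5, 5, 5, 5], grip_force=40)

```text
time: 4.7
ee_pos: [0.5983, -0.035, 0.1579]
tcp_rot: [179.9, -0.0, 88.1]
wrist_force: [-2.0, 0.4, 3.9]
opening: 0.0112
grasp_force: 43.3
```

send_rows(linear=[[0, 0, 0], [0, 0, -0.005], [0, 0, -0.01], [0, 0, 0]], twist=[[0, 0, 0], [0, 0, 0], [0, 0, 0], [0, 0, 0]], gripper=[5, 5, 5, 5])

```text
time: 5.2
ee_pos: [0.5985, -0.035, 0.1733]
tcp_rot: [179.9, 0.0, 88.1]
wrist_force: [-0.2, -0.3, -1.5]
opening: 0.0112
grasp_force: 42.6
```

send_rows(linear=[[0, 0, -0.03], [0, 0, -0.03], [0, 0, -0.03], [0.043, -0.008, 0], [0.043, -0.008, 0], [0.043, -0.008, 0], [0.043, -0.008, 0], [0.043, -0.008, 0]], twist=[[0, 0, 0], [0, 0, 0], [0, 0, 0], [0, 0, 0], [0, 0, 0], [0, 0, 0], [0, 0, 0], [0, 0, 0]], gripper=[5, 5, 5, 5, 5, 5, 5, 5])

```text
time: 6.2
ee_pos: [0.5648, 0.1827, 0.2621]
tcp_rot: [-180.0, 0.0, 88.1]
wrist_force: [0.6, -0.7, -1.9]
opening: 0.0112
grasp_force: 42.6
```

send_rows(linear=[[0.043, -0.008, 0], [0.043, -0.008, 0], [0.043, -0.008, 0], [0, 0, 0], [0, 0, 0], [0, 0, 0]], twist=[[0, 0, 0.3], [0, 0, 0.3], [0, 0, 0], [0, 0, 0], [0, 0, 0], [0, 0, 0]], gripper=[5, 5, 5, 5, 5, 5])

```text
time: 6.95
ee_pos: [0.5523, 0.3108, 0.2624]
tcp_rot: [180.0, 0.0, 82.1]
wrist_force: [-0.4, 0.8, -2.1]
opening: 0.0111
grasp_force: 42.5
```

```bash
cp raw_top.png raw_prev.png; python3 - <<'E'
from h import *
go([.542,.316,.12],82.1)
old=cv2.imread("pics/rest.png")
snap("scene","s3.png",(200,100,380,240),4)
a=cv2.imread("pics/s3.png")
th=np.radians(82.1-90);Rz=np.array([[np.cos(th),-np.sin(th)],[np.sin(th),np.cos(th)]])
for n,im,b,k in(("top",old,(195,172),9),("scene",a,(200,100),4)):
    P=lambda x,y,z:tuple(int(t) for t in (proj(n,[*(np.array([.542,.316])+Rz@np.array([x,y])),z])-b+.5)*k)
    for y in(-.08,.08):
        L=[P(-.015,y,.068),P(-.007,y,.052),P(-.007,y,.042),P(.007,y,.042),P(.007,y,.052),P(.015,y,.068)]
        cv2.polylines(im,[np.array(L)],False,(0,255,255),1)
    cv2.polylines(im,[np.array([P(x,y,.01) for x,y in((-.037,-.093),(.037,-.093),(.037,.093),(-.037,.093))])],True,(0,255,0),1)
o=np.vstack([cv2.copyMakeBorder(x,0,0,0,720-x.shape[1],0) for x in(old,a)]);print(o.shape)
cv2.imwrite("pics/c3.png",cv2.resize(o,None,fx=.61,fy=.61,interpolation=cv2.INTER_AREA))
E
```

```text
t 6.95 pos [0.5523 0.3108 0.2624] rot [1.7999e+02 1.0000e-02 8.2070e+01] open 0.0111 F [-0.4  0.8 -2.1] lin [ 0.0038 -0.011   0.1424] q [ 29.  18.  27.  99.  -0. 127.]
twist [ 0.001  0.001 -0.003]
(974, 720, 3)
```

View pics/c3.png

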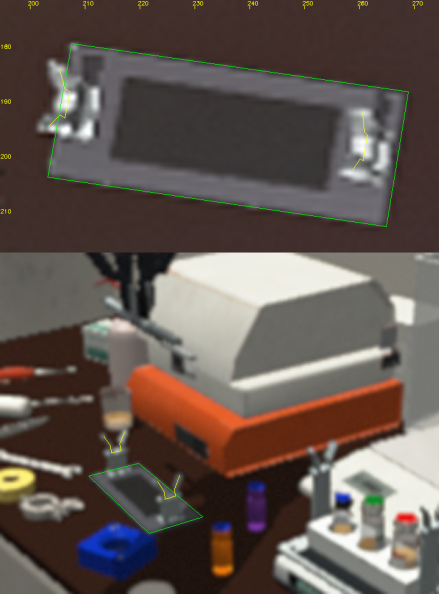

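The overlay fits the rest's brackets in both views. Lay the bar down.

send_rows(linear=[[0.004, -0.011, 0.02], [0, 0, 0.03], [0, 0, 0.03], [0, 0, 0.03], [0, 0, 0.03], [0, 0, 0.015], [0, 0, 0], [0, 0, 0]], twist=[[0, 0, 0], [0, 0, 0], [0, 0, 0], [0, 0, 0], [0, 0, 0], [0, 0, 0], [0, 0, 0], [0, 0, 0]], gripper=[5, 5, 5, 5, 5, 5, 5, 5])

```text
time: 8.0
ee_pos: [0.5424, 0.3173, 0.1088]
tcp_rot: [179.9, -0.1, 82.1]
wrist_force: [0.3, -0.5, -1.6]
opening: 0.0112
grasp_force: 42.5
```

```bash
python3 -c "
from h import *
go([.542,.316,.069],82.1)"
```

```text
t 8.0 pos [0.5424 0.3173 0.1088] rot [ 1.7992e+02 -7.0000e-02  8.2120e+01] open 0.0112 F [ 0.3 -0.5 -1.6] lin [-0.0014 -0.0003  0.0398] q [ 30.  15.   6.  81.   0. 128.]
twist [ 0.008 -0.007  0.002]
```

send_rows(linear=[[0, 0, 0.008], [0, 0, 0.008], [0, 0, 0.008], [0, 0, 0.006], [0, 0, 0.004], [0, 0, 0.004], [0, 0, 0], [0, 0, 0]], twist=[[0, 0, 0], [0, 0, 0], [0, 0, 0], [0, 0, 0], [0, 0, 0], [0, 0, 0], [0, 0, 0], [0, 0, 0]], gripper=[5, 5, 5, 5, 5, 5, 5, 5])

```text
time: 9.0
ee_pos: [0.5418, 0.3172, 0.0694]
tcp_rot: [180.0, -0.0, 82.1]
wrist_force: [-0.9, 0.3, -1.6]
opening: 0.0116
grasp_force: 42.5
```

send_rows(linear=[[0, 0, 0.002], [0, 0, 0], [0, 0, 0], [0, 0, 0], [0, 0, 0]], twist=[[0, 0, 0], [0, 0, 0], [0, 0, 0], [0, 0, 0], [0, 0, 0]], gripper=[5, 5, 50, 50, 50])

```text
time: 9.62
ee_pos: [0.5418, 0.3172, 0.0671]
tcp_rot: [-180.0, 0.0, 82.1]
wrist_force: [0.0, -0.4, 0.0]
opening: 0.0425
grasp_force: 0.0
```

send_rows(linear=[[0, 0, -0.02], [0, 0, -0.04], [0, 0, -0.04], [0, 0, -0.04], [0, 0, 0]], twist=[[0, 0, 0], [0, 0, 0], [0, 0, 0], [0, 0, 0], [0, 0, 0]], gripper=[50, 50, 50, 50, 50])

```text
time: 10.25
ee_pos: [0.5429, 0.3178, 0.2126]
tcp_rot: [179.7, -0.3, 82.1]
wrist_force: [0.8, -0.8, -0.1]
opening: 0.0427
grasp_force: 0.0
```

```bash
python3 - <<'E'
from h import *
go([.542,.316,.069],82.1)
snap("scene","s4.png",(220,160,400,270),4); snap("top","t4.png",(195,140,405,220),3)
a=cv2.imread("pics/s4.png");b=cv2.imread("pics/t4.png")
w=720;o=np.vstack([cv2.copyMakeBorder(x,0,0,0,w-x.shape[1],0) for x in(a,b)]);print(o.shape)
cv2.imwrite("pics/c4.png",cv2.resize(o,None,fx=.87,fy=.87,interpolation=cv2.INTER_AREA))
E
```

```text
t 10.25 pos [0.5429 0.3178 0.2126] rot [179.68  -0.26  82.14] open 0.0427 F [ 0.8 -0.8 -0.1] lin [-0.0026 -0.0014  0.1436] q [ 30.  15.  18.  93.   0. 128.]
twist [ 0.032 -0.026  0.004]
(680, 720, 3)
```

View pics/c4.png

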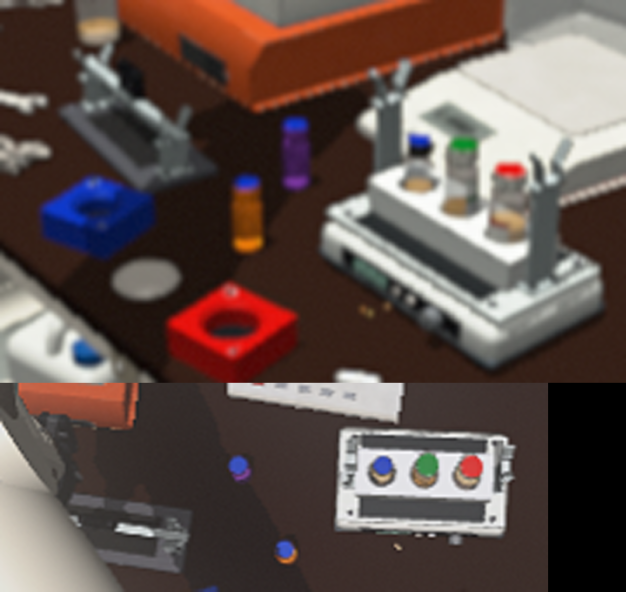

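The bar lies in the rest brackets and the vials are upright. In the top raw picture the dots are near (322,169), (338,168) and (352,169). Next, their centroids by colour.

```bash
python3 - <<'E'
from h import *
im=cv2.imread("raw_top.png").astype(int)[155:185,310:390]
for n,ch,z in(("blue",0,.110),("green",1,.124),("red",2,.124)):
    o=[c for c in range(3) if c!=ch]
    m=(im[:,:,ch]-np.maximum(im[:,:,o[0]],im[:,:,o[1]])>35).astype(np.uint8)
    N,l,st,ce=cv2.connectedComponentsWithStats(m); i=1+st[1:,4].argmax()
    u,v=ce[i]+[310,155]; print(n,st[i],(u,v),px("top",u,v,z).round(4))
th=np.radians(-1.9)
for y in(.046,0,-.046): print(np.array([.598,-.035])+[-np.sin(th)*y,np.cos(th)*y])
E
```

```text
blue [28 13  7  7 40] (np.float64(341.2), np.float64(171.075)) [0.5993 0.008  0.11  ]
green [45 12  8  9 55] (np.float64(358.43636363636364), np.float64(170.96363636363637)) [ 0.5972 -0.0383  0.124 ]
red [61 13  9  9 63] (np.float64(375.1904761904762), np.float64(171.76190476190476)) [ 0.5953 -0.0837  0.124 ]
[0.59952514 0.01097471]
[ 0.598 -0.035]
[ 0.59647486 -0.08097471]
```

send_rows(linear=[[0, 0, 0], [-0.0384, 0.0083, 0], [-0.0384, 0.0083, 0], [-0.0384, 0.0083, 0], [-0.0384, 0.0083, 0], [-0.0384, 0.0083, 0], [-0.0384, 0.0083, 0], [-0.0384, 0.0083, 0]], twist=[[0, 0, -0.6], [0, 0, 0], [0, 0, 0], [0, 0, 0], [0, 0, 0], [0, 0, 0], [0, 0, 0], [0, 0, 0]], gripper=[70, 70, 70, 70, 70, 70, 70, 70])

```text
time: 11.35
ee_pos: [0.5907, 0.0453, 0.2061]
tcp_rot: [-179.9, 0.0, 88.1]
wrist_force: [0.5, -0.8, 0.1]
opening: 0.0601
grasp_force: 0.0
```

send_rows(linear=[[-0.0384, 0.0083, 0], [0, 0, 0], [0, 0, 0]], twist=[[0, 0, 0], [0, 0, 0], [0, 0, 0]], gripper=[70, 70, 70])

```text
time: 11.72
ee_pos: [0.5977, 0.0082, 0.2065]
tcp_rot: [-179.9, -0.0, 88.1]
wrist_force: [0.0, 0.8, 0.7]
opening: 0.0599
grasp_force: 0.0
```

```bash
python3 -c "
from h import *
go([.5993,.009,.102],88.1)"
```

```text
t 11.725 pos [0.5977 0.0082 0.2065] rot [-1.7991e+02 -1.0000e-02  8.8110e+01] open 0.0599 F [0.  0.8 0.7] lin [0.0008 0.0017 0.1045] q [ 1. 11. 13. 92.  0. 93.]
twist [-0.009 -0.001  0.001]
```

send_rows(linear=[[0.001, 0.0015, 0.025], [0, 0, 0.025], [0, 0, 0.025], [0, 0, 0.02], [0, 0, 0.008], [0, 0, 0], [0, 0, 0]], twist=[[0, 0, 0], [0, 0, 0], [0, 0, 0], [0, 0, 0], [0, 0, 0], [0, 0, 0], [0, 0, 0]], gripper=[70, 70, 70, 70, 70, 70, 70])

```text
time: 12.6
ee_pos: [0.6001, 0.0092, 0.1053]
tcp_rot: [179.9, -0.0, 88.2]
wrist_force: [-0.4, 0.4, -0.4]
opening: 0.06
grasp_force: 0.0
```

send_rows(linear=[[0, 0, 0], [0, 0, 0], [0, 0, 0], [0, 0, 0], [0, 0, 0]], twist=[[0, 0, 0], [0, 0, 0], [0, 0, 0], [0, 0, 0], [0, 0, 0]], gripper=[10, 10, 10, 10, 10], grip_force=30)

```text
time: 13.22
ee_pos: [0.5998, 0.0089, 0.1047]
tcp_rot: [180.0, -0.0, 88.1]
wrist_force: [-1.3, 1.0, 3.8]
opening: 0.0204
grasp_force: 29.3
```

send_rows(linear=[[0, 0, -0.01], [0, 0, -0.02], [0, 0, -0.025], [0, 0, -0.025], [0, 0, -0.02], [0, 0, 0], [0, 0, 0]], twist=[[0, 0, 0], [0, 0, 0], [0, 0, 0], [0, 0, 0], [0, 0, 0], [0, 0, 0], [0, 0, 0]], gripper=[10, 10, 10, 10, 10, 10, 10])

```text
time: 14.1
ee_pos: [0.5995, 0.0089, 0.2033]
tcp_rot: [-179.9, 0.0, 88.1]
wrist_force: [-0.3, 0.3, -0.5]
opening: 0.0209
grasp_force: 29.3
```

```bash
python3 -c "
from h import *
go([.4386,.2106,.2047],88.1)"
```

```text
t 14.1 pos [0.5995 0.0089 0.2033] rot [-179.94    0.     88.14] open 0.0209 F [-0.3  0.3 -0.5] lin [ 0.1963 -0.1673 -0.0012] q [ 1. 11. 12. 91.  0. 93.]
twist [-0.006  0.     0.004]
```

send_rows(linear=[[0.0245, -0.0209, 0], [0.0245, -0.0209, 0], [0.0245, -0.0209, 0], [0.0245, -0.0209, 0], [0.0245, -0.0209, 0], [0.0245, -0.0209, 0], [0.0245, -0.0209, 0], [0.0245, -0.0209, 0]], twist=[[0, 0, 0], [0, 0, 0], [0, 0, 0], [0, 0, 0], [0, 0, 0], [0, 0, 0], [0, 0, 0], [0, 0, 0]], gripper=[10, 10, 10, 10, 10, 10, 10, 10])

```text
time: 15.1
ee_pos: [0.4378, 0.2108, 0.2031]
tcp_rot: [-179.9, 0.0, 88.1]
wrist_force: [-0.4, 0.9, -0.8]
opening: 0.0205
grasp_force: 29.8
```

send_rows(linear=[[0, 0, 0.02], [0, 0, 0.02], [0, 0, 0.02], [0, 0, 0.02], [0, 0, 0], [0, 0, 0]], twist=[[0, 0, 0], [0, 0, 0], [0, 0, 0], [0, 0, 0], [0, 0, 0], [0, 0, 0]], gripper=[10, 10, 10, 10, 10, 10])

```text
time: 15.85
ee_pos: [0.4389, 0.2102, 0.1245]
tcp_rot: [-180.0, 0.0, 88.1]
wrist_force: [0.4, -1.0, 0.0]
opening: 0.0205
grasp_force: 29.8
```

```bash
python3 - <<'E'
from h import *
go([.4386,.2106,.061],88.1)
snap("scene","s5.png",(190,100,350,240),5)
E
```

```text
t 15.85 pos [0.4389 0.2102 0.1245] rot [-180.      0.     88.13] open 0.0205 F [ 0.4 -1.   0. ] lin [ 0.0004 -0.0003  0.0635] q [ 26.  -4. -13.  82.  -0. 117.]
twist [-0.     0.     0.003]
```

View pics/s5.png

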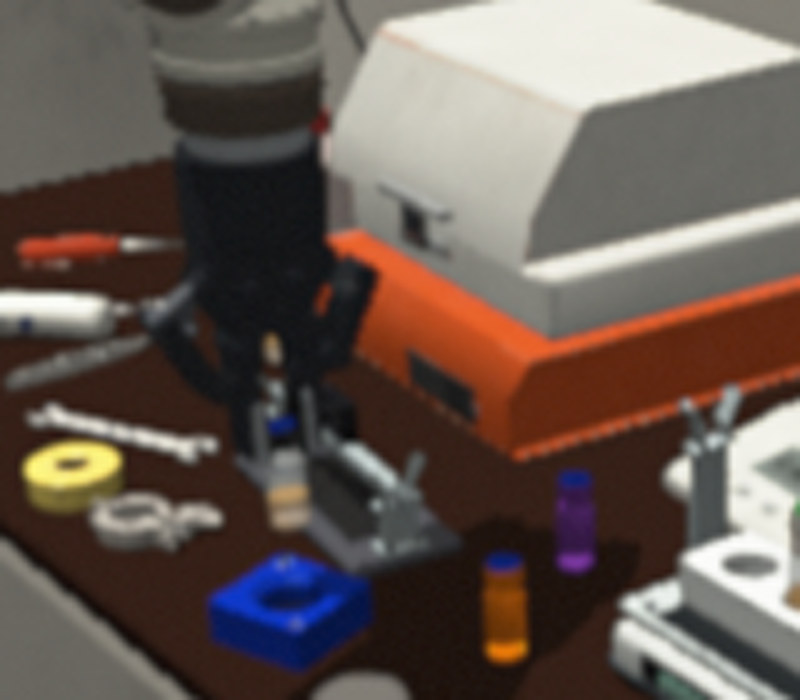

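The vial hangs upright with its foot at (289,525), right above the well at (290,598). Lower.

send_rows(linear=[[0, 0, 0.015], [0, 0, 0.015], [0, 0, 0.015], [0, 0, 0.01], [0, 0, 0.005], [0, 0, 0.0025], [0, 0, 0], [0, 0, 0]], twist=[[0, 0, 0], [0, 0, 0], [0, 0, 0], [0, 0, 0], [0, 0, 0], [0, 0, 0], [0, 0, 0], [0, 0, 0]], gripper=[10, 10, 10, 10, 10, 10, 10, 10])

```text
time: 16.9
ee_pos: [0.4389, 0.2117, 0.0614]
tcp_rot: [-180.0, -0.2, 88.2]
wrist_force: [-0.3, 8.0, 0.6]
opening: 0.0207
grasp_force: 39.7
```

```bash
python3 - <<'E'
from h import *
go([.4386,.2106,.061],88.1)
o=bot.get_obs();print(o["wrist_force"],o["torque"])
snap("scene","s6.png",(215,170,285,240),8)
E
```

```text
t 16.9 pos [0.4389 0.2117 0.0614] rot [-180.     -0.2    88.19] open 0.0207 F [-0.3  8.   0.6] lin [-0.0011 -0.0003  0.0004] q [ 26.  -3. -19.  75.   0. 117.]
twist [-0.    -0.02   0.009]
[-0.27076181  7.98224131  0.55954279] [1.93903439 0.15857764 0.03681077]
```

View pics/s6.png

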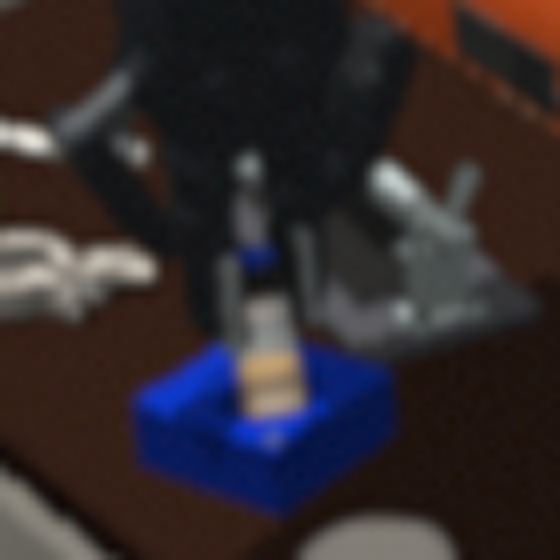

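```bash
python3 - <<'E'
from h import *
for nm,c in dict(blue=[.4386,.2106,.026],red=[.4231,.011,.026],green=[.43,-.2141,.026]).items():
    q=proj("scene",c); print(nm,q,(q-[190,100]+.5)*5,(q-[215,170]+.5)*8)
print("foot s5",(proj("scene",[.4389,.2102,.072])-[190,100]+.5)*5,(proj("scene",[.4389,.2102,.13])-[190,100]+.5)*5)
print("foot s6",(proj("scene",[.4389,.2117,.0087])-[215,170]+.5)*8,"z.026",(proj("scene",[.4389,.2117,.026])-[215,170]+.5)*8,"cap",(proj("scene",[.4389,.2117,.0667])-[215,170]+.5)*8)
im=cv2.imread("raw_top.png");im0=cv2.imread("pics/top1.png")
r=cv2.imread("raw_prev.png").astype(int) # top with arm near shaker
for nm,ch in(("blue",0),("red",2),("green",1)):
    for f in("raw_top.png","raw_prev.png"):
        r=cv2.imread(f).astype(int)[205:260];o=[c for c in range(3) if c!=ch]
        m=(r[:,:,ch]-np.maximum(r[:,:,o[0]],r[:,:,o[1]])>60).astype(np.uint8)
        m=m[:,225:450]
        N,l,st,ce=cv2.connectedComponentsWithStats(m);i=1+st[1:,4].argmax()
        cn,_=cv2.findContours((l==i).astype(np.uint8),0,2);R=cv2.minAreaRect(max(cn,key=len)); u,v=np.array(R[0])+[225,205]
        print(nm,f,R,px("top",u,v,.026).round(4))
E
```

```text
blue [247.75368842 218.33329602] [291.26844208 594.16648011] [266.02950733 390.66636818]
red [286.24107592 251.81652459] [483.70537958 761.58262297] [573.92860732 658.53219675]
green [355.70563968 299.4717484 ] [831.0281984  999.85874199] [1129.64511744 1039.77398718]
foot s5 [284.88556765 522.19747472] [275.29126111 426.78073649]
foot s6 [269.31106989 431.28097798] z.026 [265.08505104 389.18870598] cap [254.85566199 287.49127568]
blue raw_top.png ((41.25, 27.25), (22.135944366455078, 15.495159149169922), 71.56504821777344) [0.4345 0.2216 0.026 ]
blue raw_prev.png ((44.76216125488281, 26.227027893066406), (22.20348358154297, 22.497570037841797), 72.89727020263672) [0.4376 0.2115 0.026 ]
red raw_top.png ((114.04053497314453, 31.743242263793945), (22.851457595825195, 23.180255889892578), 80.53767395019531) [0.4231 0.0111 0.026 ]
red raw_prev.png ((105.5, 33.0), (22.0, 7.0), 90.0) [0.4193 0.0357 0.026 ]
green raw_top.png ((192.29412841796875, 29.823528289794922), (21.828205108642578, 20.858062744140625), 14.03624439239502) [ 0.43   -0.2149  0.026 ]
green raw_prev.png ((202.18235778808594, 30.429412841796875), (2.0608391761779785, 17.2459716796875), 12.52880859375) [ 0.4284 -0.2436  0.026 ]
```

send_rows(linear=[[0, 0, -0.005], [0, 0, -0.005], [0, 0, 0]], twist=[[0, 0, 0], [0, 0, 0], [0, 0, 0]], gripper=[10, 10, 10])

```text
time: 17.32
ee_pos: [0.439, 0.2101, 0.0716]
tcp_rot: [180.0, 0.0, 88.1]
wrist_force: [-0.1, 0.1, -1.1]
opening: 0.0208
grasp_force: 39.6
```

```bash
python3 - <<'E'
from h import *
o=bot.get_obs();print(o["wrist_force"],o["torque"])
go([.4386,.2106,.061],88.1)
snap("scene","s7.png",(215,170,285,240),8);snap("top","t7.png",(225,190,305,250),7)
a=cv2.imread("pics/s7.png");b=cv2.imread("pics/t7.png")
b=b[:420];b=cv2.copyMakeBorder(b,0,140,0,0,0);o=np.hstack([a,b])
cv2.imwrite("pics/c7.png",cv2.resize(o,None,fx=.71,fy=.71,interpolation=cv2.INTER_AREA))
E
```

```text
[-0.06882821  0.09234943 -1.05968258] [ 0.02033476 -0.05560985 -0.03180199]
t 17.325 pos [0.439  0.2101 0.0716] rot [1.7999e+02 2.0000e-02 8.8130e+01] open 0.0208 F [-0.1  0.1 -1.1] lin [ 0.0004 -0.0004  0.0106] q [ 26.  -3. -18.  76.  -0. 117.]
twist [0.001 0.002 0.003]
```

View pics/c7.png

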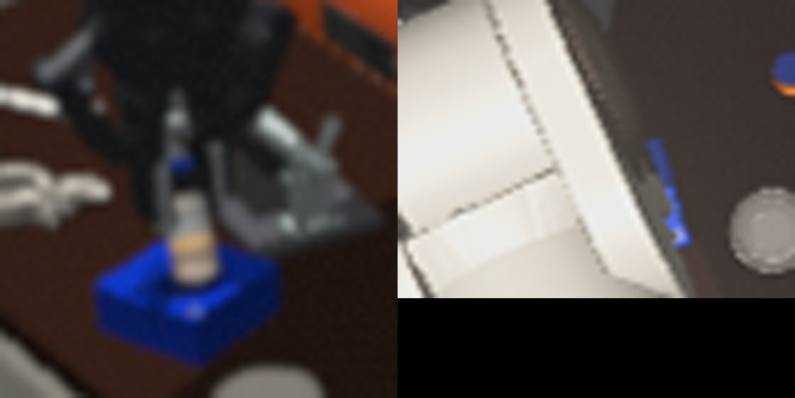

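The force vanished on lifting. The vial slid up in the pads and its foot seems to have caught the bevel on the -y side. Shift +y and try again gently.

send_rows(linear=[[0, 0, -0.01], [0.005, 0, 0], [0, 0, 0.005], [0, 0, 0.005], [0, 0, 0.004], [0, 0, 0]], twist=[[0, 0, 0], [0, 0, 0], [0, 0, 0], [0, 0, 0], [0, 0, 0], [0, 0, 0]], gripper=[10, 10, 10, 10, 10, 10])

```text
time: 18.18
ee_pos: [0.4388, 0.2151, 0.0672]
tcp_rot: [-180.0, 0.0, 88.1]
wrist_force: [-0.3, 0.2, 0.3]
opening: 0.0207
grasp_force: 39.6
```

send_rows(linear=[[0, 0, 0.003], [0, 0, 0.003], [0, 0, 0]], twist=[[0, 0, 0], [0, 0, 0], [0, 0, 0]], gripper=[10, 10, 10])

```text
time: 18.55
ee_pos: [0.4389, 0.2152, 0.0615]
tcp_rot: [-180.0, 0.0, 88.1]
wrist_force: [-0.0, -0.1, -0.5]
opening: 0.0206
grasp_force: 39.6
```

send_rows(linear=[[0, 0, 0.003], [0, 0, 0.002], [0, 0, 0]], twist=[[0, 0, 0], [0, 0, 0], [0, 0, 0]], gripper=[10, 10, 10])

```text
time: 18.92
ee_pos: [0.439, 0.2152, 0.0566]
tcp_rot: [-180.0, 0.0, 88.1]
wrist_force: [-0.0, -0.4, -0.7]
opening: 0.0205
grasp_force: 39.6
```

send_rows(linear=[[0, 0, 0.002], [0, 0, 0.002], [0, 0, 0]], twist=[[0, 0, 0], [0, 0, 0], [0, 0, 0]], gripper=[10, 10, 10])

```text
time: 19.3
ee_pos: [0.4392, 0.2154, 0.0532]
tcp_rot: [180.0, -0.0, 88.1]
wrist_force: [-1.8, -1.0, 4.4]
opening: 0.021
grasp_force: 40.3
```

```bash
cat >> h.py <<'E'
def dot(n,ch,box,thr=35):
    r=camera(n)[:,:,::-1].astype(int)[box[1]:box[3],box[0]:box[2]];o=[c for c in range(3) if c!=ch]
    m=(r[:,:,ch]-np.maximum(r[:,:,o[0]],r[:,:,o[1]])>thr).astype(np.uint8)
    N,l,st,ce=cv2.connectedComponentsWithStats(m)
    return [(ce[i]+box[:2],st[i,4]) for i in range(1,N) if st[i,4]>5]
E
python3 - <<'E'
from h import *
for z in(.058,.066,.075,.085): print(z,proj("scene",[.439,.2153,z]), proj("scene",[.439,.2103,z]))
print(dot("scene",0,(235,185,262,209)))
E
```

```text
0.058 [245.9741623  207.71128768] [246.9353324  208.36660712]
0.066 [245.71703805 205.1805159 ] [246.68100682 205.83012147]
0.075 [245.42531122 202.31077239] [246.39244831 202.95383087]
0.085 [245.09806868 199.09368744] [246.06875097 199.72932046]
[(array([246.3, 203.8]), np.int32(10))]
```

send_rows(linear=[[0, 0, 0], [0, 0, 0], [0, 0, 0], [0, 0, 0], [0, 0, 0]], twist=[[0, 0, 0], [0, 0, 0], [0, 0, 0], [0, 0, 0], [0, 0, 0]], gripper=[30, 40, 70, 70, 70])

```text
time: 19.98
ee_pos: [0.4391, 0.2152, 0.0527]
tcp_rot: [-180.0, 0.0, 88.1]
wrist_force: [-0.4, 0.4, -0.1]
opening: 0.0597
grasp_force: 0.0
```

send_rows(linear=[[0, 0, -0.02], [0, 0, -0.03], [0, 0, -0.03], [0, 0, -0.03], [0, 0, -0.03], [-0.04, 0.025, 0], [-0.04, 0.025, 0], [-0.04, 0.025, 0]], twist=[[0, 0, 0], [0, 0, 0], [0, 0, 0], [0, 0, 0], [0, 0, 0], [0, 0, 0], [0, 0, 0], [0, 0, 0]], gripper=[70, 70, 70, 70, 70, 70, 70, 70])

```text
time: 20.98
ee_pos: [0.5108, 0.0917, 0.1929]
tcp_rot: [180.0, -0.0, 88.2]
wrist_force: [0.8, 1.0, 0.7]
opening: 0.0595
grasp_force: 0.0
```

send_rows(linear=[[-0.04, 0.025, 0], [-0.04, 0.02, 0], [-0.04, 0.02, 0], [0, 0, 0]], twist=[[0, 0, 0], [0, 0, 0], [0, 0, 0], [0, 0, 0]], gripper=[70, 70, 70, 70])

```text
time: 21.48
ee_pos: [0.5719, -0.0316, 0.1921]
tcp_rot: [-180.0, 0.0, 87.9]
wrist_force: [-1.1, 0.2, -0.2]
opening: 0.0601
grasp_force: 0.0
```

```bash
python3 - <<'E'
from h import *
go([.597,-.037,.19],88.1)
# blue dot/cap inside blue block: black cap around the dot; look at raw pixel patch
r=camera("top")[:,:,::-1]; s=camera("scene")[:,:,::-1]
cv2.imwrite("raw_top.png",r); cv2.imwrite("raw_scene.png",s)
q=proj("top",[.4376,.2115,.066]);print("pred dot",q, proj("scene",[.4376,.2115,.066]))
u,v=q.astype(int); print(r[v-7:v+8,u-8:u+9,0]); print(r[v-7:v+8,u-8:u+9,1])
E
```

```text
t 21.475 pos [ 0.5719 -0.0316  0.1921] rot [-1.7996e+02  2.0000e-02  8.7950e+01] open 0.0601 F [-1.1  0.2 -0.2] lin [-0.0045  0.0253  0.0021] q [-3.  7.  7. 89. -0. 89.]
twist [-0.004  0.002 -0.015]
pred dot [267.96311946 230.41709289] [246.01357724 205.8323341 ]
[[131 177 204 200 198 196 196 196 195 193 192 191 189 190 190 195 196]
 [198 201 199 195 195 195 194 191 177 158 143 108  83  92  99 167 198]
 [ 99 164 205 195 196 195 176 149 136 136 105  76  80  81  80 148 189]
 [ 90 150 192 196 195 177 149 134 120 117 106  91  79  66  72  78 136]
 [195 189 197 195 177 147 131 111 142 190 205 191 148  86  55  72  77]
 [198 196 196 189 156 133 104 141 190 199 199 199 206 151  89  78  69]
 [200 196 198 188 155 119 103 169 200 197 196 197 202 163 133 112  73]
 [201 198 199 169 136 105 106 175 200 196 196 197 202 162 114 116 105]
 [197 198 199 160 123 111  74 155 199 199 199 200 200 144 103 121  93]
 [168 200 198 174 138 110  76 103 169 197 201 197 172 122 123 118  88]
 [169 202 200 182 144 111  71  57  82 141 180 155 107 123 129  97  93]
 [149 198 200 185 146 117  90  68  71  73  77 108 130 1
[... 595 characters left out ...]
 90  86  66  51  47  74  92  93  92  92  93  92 114  95  47]
 [ 91  89  92  86  66  48  61  84  93  91  91  91  92  76 146 143  77]
 [ 91  92  92  76  55  45  67  89  92  91  92  91  92  74 115 144 107]
 [ 90  92  92  75  52  47  62  84  92  92  92  91  90  74 123 150 108]
 [ 82  93  92  78  56  47  61  77  88  92  95  92  84 105 156 144  88]
 [ 82  94  93  83  60  48  44  63  74  85 106 102 108 156 160 116  72]
 [ 74  93  94  85  63  48  45  61  73  76  86 132 158 142  97  69  59]
 [ 56  83  93  94  77  53  50  48  63  70  70  73  76  74  71  58  52]
 [ 55  82  94  93  89  72  52  51  46  46  47  63  72  58  46  51  69]
 [ 43  75  94  95  94  90  73  55  50  50  49  48  48  51  54  69  90]]
```

The blue vial stands in the blue well: its dot is at raw top (269.1,230.0), about 3 mm from the block centre. Green next.

send_rows(linear=[[-0.0065, 0.025, 0], [0, 0, 0.025], [0, 0, 0.025], [0, 0, 0.025], [0, 0, 0.02], [0, 0, 0], [0, 0, 0]], twist=[[0, 0, 0], [0, 0, 0], [0, 0, 0], [0, 0, 0], [0, 0, 0], [0, 0, 0], [0, 0, 0]], gripper=[70, 70, 70, 70, 70, 70, 70])

```text
time: 22.45
ee_pos: [0.5962, -0.0358, 0.099]
tcp_rot: [179.9, -0.0, 88.2]
wrist_force: [-0.2, 0.1, 1.4]
opening: 0.0596
grasp_force: 0.0
```

send_rows(linear=[[0, 0, 0], [0, 0, 0], [0, 0, 0], [0, 0, 0], [0, 0, 0]], twist=[[0, 0, 0], [0, 0, 0], [0, 0, 0], [0, 0, 0], [0, 0, 0]], gripper=[15, 15, 15, 15, 15], grip_force=30)

```text
time: 23.08
ee_pos: [0.5964, -0.0365, 0.0987]
tcp_rot: [179.9, -0.0, 88.1]
wrist_force: [-0.7, 0.7, 5.9]
opening: 0.0259
grasp_force: 29.5
```

send_rows(linear=[[0, 0, -0.01], [0, 0, -0.02], [0, 0, -0.03], [0, 0, -0.03], [0, 0, -0.025], [0, 0, 0]], twist=[[0, 0, 0], [0, 0, 0], [0, 0, 0], [0, 0, 0], [0, 0, 0], [0, 0, 0]], gripper=[15, 15, 15, 15, 15, 15])

```text
time: 23.82
ee_pos: [0.5967, -0.0366, 0.2151]
tcp_rot: [179.8, 0.0, 88.1]
wrist_force: [-0.6, 0.5, -0.9]
opening: 0.0263
grasp_force: 29.5
```

```bash
python3 - <<'E'
from h import *
go([.43,-.2149,.215],88.1)
p=bot.get_obs()["ee_pos"]
print(proj("scene",p+[0,0,.124-.0987]),dot("scene",1,(300,100,400,220),25))
E
```

```text
t 23.825 pos [ 0.5967 -0.0366  0.2151] rot [1.798e+02 1.000e-02 8.813e+01] open 0.0263 F [-0.6  0.5 -0.9] lin [-0.1836 -0.1608 -0.0004] q [-4. 11. 13. 92. -0. 88.]
twist [0.02  0.001 0.003]
[354.60338537 157.02447851] [(array([357.26666667, 157.        ]), np.int32(15))]
```

send_rows(linear=[[-0.023, -0.0201, 0], [-0.023, -0.0201, 0], [-0.023, -0.0201, 0], [-0.023, -0.0201, 0], [-0.023, -0.0201, 0], [-0.023, -0.0201, 0], [-0.023, -0.0201, 0], [-0.023, -0.0201, 0]], twist=[[0, 0, 0], [0, 0, 0], [0, 0, 0], [0, 0, 0], [0, 0, 0], [0, 0, 0], [0, 0, 0], [0, 0, 0]], gripper=[15, 15, 15, 15, 15, 15, 15, 15])

```text
time: 24.88
ee_pos: [0.4281, -0.2156, 0.2114]
tcp_rot: [-179.9, -0.0, 88.1]
wrist_force: [0.6, 0.2, -0.1]
opening: 0.0261
grasp_force: 29.6
```

send_rows(linear=[[0, 0, 0.03], [0, 0, 0.03], [0, 0, 0.03], [0, 0, 0.02], [0, 0, 0], [0, 0, 0]], twist=[[0, 0, 0], [0, 0, 0], [0, 0, 0], [0, 0, 0], [0, 0, 0], [0, 0, 0]], gripper=[15, 15, 15, 15, 15, 15])

```text
time: 25.62
ee_pos: [0.4293, -0.2152, 0.1031]
tcp_rot: [-180.0, 0.0, 88.1]
wrist_force: [0.1, -0.5, -0.7]
opening: 0.0263
grasp_force: 29.6
```

```bash
python3 - <<'E'
from h import *
go([.43,-.2149,.0547],88.1)
p=bot.get_obs()["ee_pos"]; f=p[2]-.0987+.052
print("foot z",f,"pred foot",proj("scene",[p[0],p[1],f]),"cap",proj("scene",[p[0],p[1],f+.072]),"block",proj("scene",[.43,-.2149,.026]))
snap("scene","s8.png",(300,200,420,340),5)
im=cv2.imread("pics/s8.png")
for q in([p[0],p[1],f],[p[0],p[1],f+.072],[.43,-.2149,.026]):
    cv2.circle(im,tuple(int(t) for t in (proj("scene",q)-[300,200]+.5)*5),2,(255,0,255),-1)
cv2.imwrite("pics/s8.png",im[:600]);print(im.shape,dot("scene",1,(330,220,385,265),25))
E
```

```text
t 25.625 pos [ 0.4293 -0.2152  0.1031] rot [-180.      0.     88.13] open 0.0263 F [ 0.1 -0.5 -0.7] lin [0.0003 0.0007 0.0484] q [-27.  -5. -16.  79.  -0.  65.]
twist [-0.     0.     0.003]
foot z 0.05640432945184875 pred foot [356.62900792 288.33506921] cap [358.62076456 259.05990565] block [355.99258297 299.68009996]
(700, 600, 3) [(array([361.69767442, 258.37209302]), np.int32(43))]
```

View pics/s8.png

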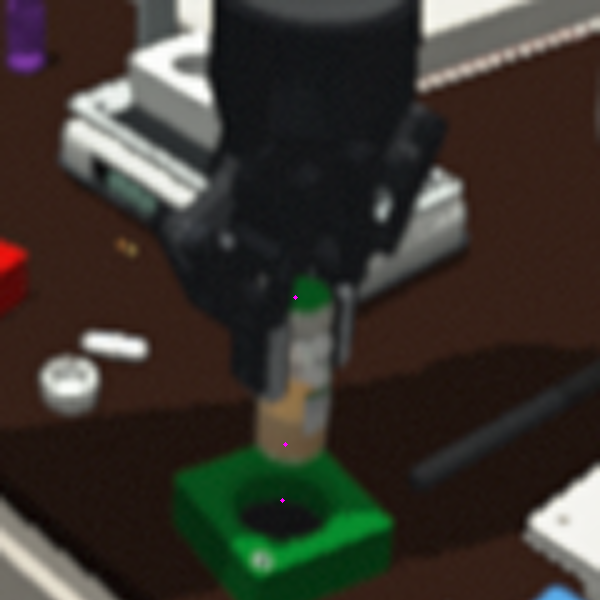

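The vial hangs slightly right of the well in the scene: its foot is at (293,447), the well centre at (281,500) and the expected line at (285,444). That corresponds to about 5 mm in y, as with blue. Shift +y 5 mm, then lower gently.

send_rows(linear=[[0.005, 0, 0.01], [0, 0, 0.01], [0, 0, 0.008], [0, 0, 0.006], [0, 0, 0.005], [0, 0, 0]], twist=[[0, 0, 0], [0, 0, 0], [0, 0, 0], [0, 0, 0], [0, 0, 0], [0, 0, 0]], gripper=[15, 15, 15, 15, 15, 15])

```text
time: 26.48
ee_pos: [0.4293, -0.2101, 0.0634]
tcp_rot: [-180.0, -0.0, 88.1]
wrist_force: [-0.3, -0.0, 1.3]
opening: 0.0263
grasp_force: 29.6
```

send_rows(linear=[[0, 0, 0.003], [0, 0, 0.003], [0, 0, 0]], twist=[[0, 0, 0], [0, 0, 0], [0, 0, 0]], gripper=[15, 15, 15])

```text
time: 26.85
ee_pos: [0.4293, -0.2101, 0.0576]
tcp_rot: [-180.0, -0.0, 88.1]
wrist_force: [1.2, 0.6, -0.4]
opening: 0.0265
grasp_force: 29.6
```

send_rows(linear=[[0, 0, 0.0015], [0, 0, 0.0015], [0, 0, 0]], twist=[[0, 0, 0], [0, 0, 0], [0, 0, 0]], gripper=[15, 15, 15])

```text
time: 27.22
ee_pos: [0.4295, -0.2102, 0.0548]
tcp_rot: [180.0, 0.0, 88.1]
wrist_force: [-0.4, -0.7, 0.1]
opening: 0.0262
grasp_force: 29.7
```

send_rows(linear=[[0, 0, 0.0015], [0, 0, 0], [0, 0, 0], [0, 0, 0], [0, 0, 0], [0, 0, 0], [0, 0, 0]], twist=[[0, 0, 0], [0, 0, 0], [0, 0, 0], [0, 0, 0], [0, 0, 0], [0, 0, 0], [0, 0, 0]], gripper=[15, 15, 35, 45, 70, 70, 70])

```text
time: 28.1
ee_pos: [0.4294, -0.2102, 0.0532]
tcp_rot: [-180.0, -0.0, 88.1]
wrist_force: [0.7, -0.2, 0.4]
opening: 0.0597
grasp_force: 0.0
```

send_rows(linear=[[0, 0, -0.02], [0, 0, -0.03], [0, 0, -0.03], [0, 0, -0.03], [0, 0, -0.03], [0.02, 0.032, 0], [0.02, 0.032, 0], [0.02, 0.032, 0]], twist=[[0, 0, 0], [0, 0, 0], [0, 0, 0], [0, 0, 0], [0, 0, 0], [0, 0, 0], [0, 0, 0], [0, 0, 0]], gripper=[70, 70, 70, 70, 70, 70, 70, 70])

```text
time: 29.1
ee_pos: [0.5283, -0.1527, 0.1934]
tcp_rot: [180.0, 0.0, 88.1]
wrist_force: [-0.1, -0.7, 0.5]
opening: 0.0599
grasp_force: 0.0
```

send_rows(linear=[[0.02, 0.032, 0], [0.027, 0.035, 0], [0.02, 0, 0], [0, 0, 0]], twist=[[0, 0, 0], [0, 0, 0], [0, 0, 0], [0, 0, 0]], gripper=[70, 70, 70, 70])

```text
time: 29.6
ee_pos: [0.5962, -0.0874, 0.193]
tcp_rot: [-179.9, -0.0, 88.2]
wrist_force: [0.1, -0.2, -0.8]
opening: 0.0599
grasp_force: 0.0
```

```bash
python3 - <<'E'
from h import *
go([.5953,-.082,.104],88.1)
for c,ch,z,b in(("green",1,.08,[.43,-.2149]),("blue",0,.066,[.4376,.2115])):
    for n in("top","scene"):
        q=proj(n,[*b,z]);print(c,n,q)
        u,v=q.astype(int);print(dot(n,ch,(u-7,v-8,u+8,v+8),25))
print(px("top",*proj("top",[.43,-.2149,.08]),.08))
E
```

```text
t 29.6 pos [ 0.5962 -0.0874  0.193 ] rot [-179.95   -0.     88.24] open 0.0599 F [ 0.1 -0.2 -0.8] lin [ 0.0053 -0.001   0.089 ] q [-8. 12. 12. 90. -0. 83.]
twist [-0.005 -0.     0.014]
green top [421.17516074 233.88232503]
[]
green scene [357.41119577 278.81369454]
[(array([356.35955056, 277.30337079]), np.int32(89))]
blue top [267.96311946 230.41709289]
[(array([266.10824742, 228.80412371]), np.int32(194))]
blue scene [246.01357724 205.8323341 ]
[(array([247.33333333, 205.75      ]), np.int32(36)), (array([243.83333333, 211.66666667]), np.int32(6))]
[ 0.43   -0.2149  0.08  ]
```

send_rows(linear=[[0.002, 0, 0.02], [0, 0, 0.025], [0, 0, 0.025], [0, 0, 0.016], [0, 0, 0], [0, 0, 0]], twist=[[0, 0, 0], [0, 0, 0], [0, 0, 0], [0, 0, 0], [0, 0, 0], [0, 0, 0]], gripper=[70, 70, 70, 70, 70, 70])

```text
time: 30.55
ee_pos: [0.5969, -0.0868, 0.1084]
tcp_rot: [179.9, 0.0, 88.1]
wrist_force: [0.2, 0.6, -0.2]
opening: 0.0596
grasp_force: 0.0
```

send_rows(linear=[[0, 0, 0], [0, 0, 0], [0, 0, 0], [0, 0, 0], [0, 0, 0]], twist=[[0, 0, 0], [0, 0, 0], [0, 0, 0], [0, 0, 0], [0, 0, 0]], gripper=[15, 15, 15, 15, 15], grip_force=30)

```text
time: 31.18
ee_pos: [0.5969, -0.0866, 0.108]
tcp_rot: [179.9, 0.0, 88.1]
wrist_force: [-0.9, -0.3, 5.9]
opening: 0.0263
grasp_force: 30.2
```

send_rows(linear=[[0, 0, -0.01], [0, 0, -0.02], [0, 0, -0.03], [0, 0, -0.03], [0, 0, -0.02], [0, 0, 0]], twist=[[0, 0, 0], [0, 0, 0], [0, 0, 0], [0, 0, 0], [0, 0, 0], [0, 0, 0]], gripper=[15, 15, 15, 15, 15, 15])

```text
time: 31.92
ee_pos: [0.5972, -0.0866, 0.219]
tcp_rot: [179.8, 0.0, 88.1]
wrist_force: [-0.1, 0.3, -1.0]
opening: 0.0261
grasp_force: 29.8
```

```bash
python3 -c "
from h import *
go([.4231,.0131,.215],88.1)"
```

```text
t 31.925 pos [ 0.5972 -0.0866  0.219 ] rot [1.7984e+02 2.0000e-02 8.8140e+01] open 0.0261 F [-0.1  0.3 -1. ] lin [ 0.094  -0.1773  0.0035] q [-8. 12. 15. 93. -0. 84.]
twist [0.016 0.002 0.004]
```

send_rows(linear=[[0.0116, -0.0222, 0], [0.0116, -0.0222, 0], [0.0116, -0.0222, 0], [0.0116, -0.0222, 0], [0.0116, -0.0222, 0], [0.0116, -0.0222, 0], [0.0116, -0.0222, 0], [0.0116, -0.0222, 0]], twist=[[0, 0, 0], [0, 0, 0], [0, 0, 0], [0, 0, 0], [0, 0, 0], [0, 0, 0], [0, 0, 0], [0, 0, 0]], gripper=[15, 15, 15, 15, 15, 15, 15, 15])

```text
time: 32.92
ee_pos: [0.421, 0.0123, 0.2161]
tcp_rot: [-179.9, 0.0, 88.1]
wrist_force: [-0.6, 0.6, -0.7]
opening: 0.0261
grasp_force: 29.8
```

send_rows(linear=[[0, 0, 0.03], [0, 0, 0.03], [0, 0, 0.03], [0, 0, 0.02], [0, 0, 0], [0, 0, 0]], twist=[[0, 0, 0], [0, 0, 0], [0, 0, 0], [0, 0, 0], [0, 0, 0], [0, 0, 0]], gripper=[15, 15, 15, 15, 15, 15])

```text
time: 33.67
ee_pos: [0.4221, 0.012, 0.1077]
tcp_rot: [180.0, -0.0, 88.1]
wrist_force: [-0.3, 0.0, -1.2]
opening: 0.0263
grasp_force: 29.8
```

```bash
python3 - <<'E'
from h import *
go([.4231,.012,.064],88.1)
p=bot.get_obs()["ee_pos"]; f=p[2]-.056
for nm,z in(("cap",f+.072),("foot",f)):
    q=proj("scene",[p[0],p[1],z]); print(nm,q)
u,v=proj("scene",[p[0],p[1],f+.072]).astype(int); print(dot("scene",2,(u-12,v-12,u+12,v+8),40))
print("block",proj("scene",[.4231,.011,.026]), dot("scene",2,(260,225,315,280),60))
# liquid foot: print red channel row just above foot
im=camera("scene"); u,v=proj("scene",[p[0],p[1],f+.006]).astype(int)
for r in(v-3,v,v+2): print(r,list(range(u-13,u+15))[0],im[r,u-13:u+15,1].tolist())
E
```

```text
t 33.675 pos [0.4221 0.012  0.1077] rot [179.99  -0.    88.14] open 0.0263 F [-0.3  0.  -1.2] lin [0.     0.0009 0.0437] q [  2. -13. -22.  81.  -0.  93.]
twist [ 0.001 -0.     0.004]
cap [284.08497045 217.07501892]
foot [285.27700917 243.00735435]
[(array([284.65853659, 215.48780488]), np.int32(41))]
block [286.24107592 251.81652459] [(array([291.84210526, 229.52631579]), np.int32(19)), (array([286.16716867, 255.76506024]), np.int32(664))]
237 272 [34, 30, 32, 33, 33, 33, 46, 77, 100, 106, 108, 108, 106, 103, 102, 103, 99, 90, 70, 41, 31, 31, 32, 31, 31, 32, 31, 32]
240 272 [51, 31, 32, 32, 32, 31, 43, 81, 123, 141, 141, 140, 144, 148, 145, 143, 140, 127, 91, 48, 31, 31, 31, 32, 32, 31, 30, 30]
242 272 [29, 33, 32, 32, 32, 31, 38, 76, 119, 144, 152, 152, 152, 152, 148, 144, 134, 109, 73, 39, 32, 31, 32, 32, 32, 32, 33, 31]
```

The foot lines up within 1 px of expected. Lower.

send_rows(linear=[[0, 0.001, 0.01], [0, 0, 0.01], [0, 0, 0.008], [0, 0, 0.006], [0, 0, 0.004], [0, 0, 0.003], [0, 0, 0], [0, 0, 0]], twist=[[0, 0, 0], [0, 0, 0], [0, 0, 0], [0, 0, 0], [0, 0, 0], [0, 0, 0], [0, 0, 0], [0, 0, 0]], gripper=[15, 15, 15, 15, 15, 15, 15, 15])

```text
time: 34.83
ee_pos: [0.4232, 0.012, 0.0665]
tcp_rot: [180.0, -0.0, 88.1]
wrist_force: [0.6, 0.4, -0.1]
opening: 0.026
grasp_force: 29.8
```

send_rows(linear=[[0, 0, 0.0015], [0, 0, 0.0015], [0, 0, 0]], twist=[[0, 0, 0], [0, 0, 0], [0, 0, 0]], gripper=[15, 15, 15])

```text
time: 35.2
ee_pos: [0.4233, 0.012, 0.064]
tcp_rot: [180.0, -0.0, 88.1]
wrist_force: [-2.5, -0.8, 6.1]
opening: 0.026
grasp_force: 30.9
```

send_rows(linear=[[0, 0, 0], [0, 0, 0], [0, 0, 0], [0, 0, 0], [0, 0, -0.02], [0, 0, -0.04], [0, 0, -0.04], [0, 0, -0.04]], twist=[[0, 0, 0], [0, 0, 0], [0, 0, 0], [0, 0, 0], [0, 0, 0], [0, 0, 0], [0, 0, 0], [0, 0, 0]], gripper=[35, 45, 70, 70, 70, 70, 70, 70])

```text
time: 36.2
ee_pos: [0.423, 0.012, 0.2046]
tcp_rot: [180.0, -0.0, 88.1]
wrist_force: [0.6, 0.9, -0.5]
opening: 0.0596
grasp_force: 0.0
```

send_rows(linear=[[0.04, -0.012, -0.01], [0.045, -0.012, 0], [0.045, -0.012, 0], [0.045, -0.012, 0], [0.045, -0.012, 0], [0.045, -0.012, 0], [0.045, -0.012, 0], [0.045, -0.012, 0]], twist=[[0, 0, 0], [0, 0, 0], [0, 0, 0], [0, 0, 0], [0, 0, 0], [0, 0, 0], [0, 0, 0], [0, 0, 0]], gripper=[70, 70, 70, 70, 70, 70, 70, 70])

```text
time: 37.2
ee_pos: [0.3381, 0.3714, 0.2133]
tcp_rot: [180.0, -0.0, 88.1]
wrist_force: [0.0, -0.6, 0.1]
opening: 0.0597
grasp_force: 0.0
```

send_rows(linear=[[0.04, -0.012, 0], [0.04, -0.02, 0], [0.03, -0.02, 0], [0, 0, 0], [0, 0, 0]], twist=[[0, 0, 0], [0, 0, 0], [0, 0, 0], [0, 0, 0], [0, 0, 0]], gripper=[70, 70, 70, 70, 70])

```text
time: 37.83
ee_pos: [0.2904, 0.4812, 0.2131]
tcp_rot: [-180.0, 0.0, 88.2]
wrist_force: [-0.5, -0.2, -0.0]
opening: 0.06
grasp_force: 0.0
```

```bash
python3 - <<'E'
from h import *
go([.3,.4,.2])
im={n:camera(n) for n in("top","scene")}
for c,b,z in(("red",[.4231,.011],.08),("green",[.43,-.2149],.08),("blue",[.4376,.2115],.066)):
    print(c,"top pred",proj("top",[*b,z]),"scene pred",proj("scene",[*b,z]))
    u,v=proj("top",[*b,z]).astype(int); ch="RGB".index(c[0].upper()); 
    print(u-8,v-6);print(im["top"][v-6:v+9,u-8:u+10,(ch+1)%3])
cv2.imwrite("pics/fin.png",im["top"][:,:,::-1])
E
```

```text
t 37.825 pos [0.2904 0.4812 0.2131] rot [-1.800e+02  3.000e-02  8.815e+01] open 0.06 F [-0.5 -0.2 -0. ] lin [-0.0809  0.0123  0.0132] q [ 59.   6.   8.  92.  -0. 151.]
red top pred [339.59139778 235.88924173] scene pred [285.39815071 233.08012163]
331 229
[[103  83  84  83  82  61  46  46  42  44  45  63  79  84  83  83  83  85]
 [108  82  84  71  54  46  46  45  46  46  44  43  52  74  83  84  83  84]
 [125  82  72  56  45  49  58  66  63  59  54  48  51  50  65  80  85  85]
 [ 84  72  54  60  62  73  82 101  93  73  67  58  64  58  50  73  84  86]
 [ 85  64  52  77  84  85  87  85  85  85  96  75  77  75  56  59  79  86]
 [ 69  49  67  87  87  85  86  85  86  85  86  83  83  87  64  48  73  84]
 [ 69  50  86 128 108  84  85  85  85  85  84 116 105  86  73  54  60  80]
 [ 66  48  93 147 120  82  84  86  85  85  84 112 108  89  78  59  60  80]
 [ 66  47  84 135 113  83  85  87  86  85  84  88  94  90  79  57  60  79]
 [ 68  46  77 138 122  86  83  84  85  84  92  99  90  85  76  58  61  81]
 [ 76  55  73 129 151 122  89  87  91  94 133 132  98  85  68  48  69  84]
 [ 77  56  51  63 1
[... 2012 characters left out ...]
 74  61 177 179  95  40]
 [ 75  74  76  62  45  40  68  78  74  75  75  75  74  60 140 181 129  44]
 [ 75  75  76  62  44  40  71  82  75  75  74  75  73  68 152 191 135  47]
 [ 73  76  76  64  46  42  68  82  78  75  79  76  76 127 198 182 108  54]
 [ 72  75  76  67  49  42  46  73  81  82 102 108 132 197 203 147  81  46]
 [ 71  76  76  69  53  41  42  70  85  89 103 165 199 183 124  81  62  47]
 [ 68  74  77  78  64  45  42  47  70  82  80  83  85  82  81  63  44  61]
 [ 67  73  76  76  74  60  45  42  46  49  51  70  82  67  48  44  55  74]
 [ 66  72  78  77  77  75  62  47  44  44  47  46  46  44  44  57  74  80]
 [ 66  70  76  77  78  79  80  69  53  48  48  48  49  57  64  74  79  79]]
```

Cap dots from the top camera: red (338.5,235.5), green (420,234) and blue (268.9,230). Each is within about 3 mm of its block's centre, which fits an upright vial on the well floor. Handing in.

```bash
python3 -c "
from h import *
print(ticket.job_done())"
```

```text
the job is handed in; nothing more can be done
None
```

I handed the job in at about 38 s on the robot's clock: the bar lies in the bar rest, grip up, and each vial stands in the block of its own colour; the hand-in gave no verdict.

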